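# Load two sample jars into the empty cells of a closed cold box

### The job

Put the two amber sample jars from the bench away in the closed cold box. Two of its six cells are still empty, which shows only by feeling through the spring-leaf ports in the cover: push one jar upright all the way down into each empty cell, until it stands on the cell's floor and the leaves can close over it. Leave the timer, the film roll, the cap tray and the marker pen where they are.

Things in the scene. Friction and masses are not known exactly. Their poses are not given: they have to be found in the camera images.
- box: Closed bench cold box, white with grey cover, 136 x 176 x 118 mm high, fixed. Origin: centre of its underside, z up; two steel draw latches face its own -x. 6 ports in the cover, 2 along box x (58 mm apart), 3 along box y (52 mm apart), each over its own cell, cell floors 6 mm above the bench. Four cells, different each time, hold a jar like jar_a, two are empty; nothing outside shows which.
- jar_a: A straight-sided 60 ml amber glass sample jar with a knurled white screw cap, standing on the bench at the right of the box; 82 mm high in all, body 36 mm across, cap 37 mm across over the top 19 mm, about 60 g. Loose. Origin: centre of its underside, z up along the jar.
- jar_b: A straight-sided 60 ml amber glass sample jar with a knurled white screw cap, standing on the bench at the right of the box, farther from the robot than jar_a; 82 mm high in all, body 36 mm across, cap 37 mm across over the top 19 mm, about 60 g. Loose. Origin: centre of its underside, z up along the jar.
- timer: Bystander: small white bench timer on its foot, 50 x 58 x 62 mm, loose. Origin: centre of its underside.
- film_roll: Bystander: roll of sealing film standing on end, 62 mm across, 50 mm high, loose. Origin: centre of its underside.
- cap_tray: Bystander: shallow clear tray of small caps, 85 x 118 x 16 mm, loose. Origin: centre of its underside.
- marker: Bystander: marker pen lying on the bench, 136 mm long (its own y), 11 mm high, loose. Origin: centre of its underside.
- port_1 (a point): Centre of the front (nearer the latches) left (+y) port of the box, on the top of the cover (118 mm above the bench); axes as the box's. Every port is 48 mm (box x) by 44 mm (box y), its cell as wide. Two black spring leaves shut it, flush with the cover, hinged on the edges that run along box y.
- port_2 (a point): Centre of the front (nearer the latches) middle port of the box, on the top of the cover (118 mm above the bench); axes as the box's. All leaves swing down under a pressed jar or fingertips (2 to 5 N the pair), reach 27 mm below the cover, lean lightly on a jar's sides and spring shut once nothing is between them.
- port_3 (a point): Centre of the front (nearer the latches) right (-y) port of the box, on the top of the cover (118 mm above the bench); axes as the box's. In every cell a jar that stands on the floor has its top 30 mm below the cover top, clear under the leaves.
- port_4 (a point): Centre of the rear left (+y) port of the box, on the top of the cover (118 mm above the bench); axes as the box's. In an occupied cell a pushed jar stops on the stored jar's cap 30 mm below the cover top; in an empty one it goes on down.
- port_5 (a point): Centre of the rear middle port of the box, on the top of the cover (118 mm above the bench); axes as the box's. A narrow carrying ledge on each of the box's y sides makes the box 192 mm wide below its cover.
- port_6 (a point): Centre of the rear right (-y) port of the box, on the top of the cover (118 mm above the bench); axes as the box's. A jar let go half-way through a port is held there by the leaves' spring; closed fingertips fit through the port to press it home, fingers astride a jar do not.

How it is judged:
By the outcome, as a careful person would: the job done as asked, in the order asked, and still so for the second after the job is handed in, with the robot touching nothing.
It also fails if it takes over 67 s, if anything falls off the work surface, if the arm or the gripper's body presses on something with over 40 N, if the wrist force passes 120 N, or if a joint passes its speed limit or range.

### The arm

A 6-joint arm with a two-finger parallel gripper is mounted at the origin on a cart in front of the work surface, level with it; the furniture and walls round the work are solid. World frame = base frame: x ahead of the robot, y to its left, z up, the work surface at z = 0. Lengths are in m, angles in degrees, forces in N, time in s.
With the tool pointing down it reaches from about 0.35 to 0.875 m from the base axis. Payload 4.2 kg.
Tool frame: the origin (TCP) lies at the very end of the fingers, on their centre line; the grasp point (between the pads) lies 19 mm behind it; z points along the fingers, y is the line along which they close (so a half turn about z gives the same grasp; the last joint's range is limited). The gripper opens to 87 mm and grips with 3 to 60 N. Pads are 19 mm wide; open, the fingers measure 117 mm over their backs; the gripper's body (75 mm by 190 mm) begins 51 mm behind the grasp point.
Start: joints at [83.457, 22.042, 0.453, 0, -68.411, -14.817], TCP at [0.228, 0.582, 0.223] pointing down, gripper open.
Joint ranges: [-179.83, 179.83], [-69.29, 118.12], [-61.27, 80.66], [-181.25, 117.63], [-171.15, -9.14], [-177.46, 177.46]. Speed limits (degrees/s): [159.86, 159.86, 180, 180, 180, 180].

### API

Orientations are given as a 3x3 rotation matrix whose columns are the frame's x, y, z axes.
In Python, from station import monitor, cams, ticket gives the robot as it stands.
- The arm moves only by the tool drive_tool, never from a script. Its argument "moves" is a list of rows, each an object with "delta_pos": the shift along the tool's x, y, z in mm, a list of three; "turn": the turn about the tool's z in rad; "claw": the opening, from 0 (shut) to 1 (fully open). A call has 1 to 12 rows; each row shifts and turns the commanded pose from where the row before left it, along the tool's axes as they then stand; what a row does not reach is not made up. A row lasts 1/8 s, in which the tool goes at most 62.5 mm and 10.7 degrees, less where a joint would pass 70% of its speed; a pose out of reach is approached as far as the arm can. A call is refused whole if a number of a shift passes 62.5 or a number of a turn 0.188, either way. A call with a gripper value outside its range is refused whole. The fingers move at their own pace and stop on an object; the grip force is fixed at half the most. Time passes only in rows, so rows that do not move let the fingers close. It gives the time, the measured TCP pose, the force, the opening and the grip force at its end, in the units of the state.
- monitor.sense(): the state, without advancing time (a new reading comes with each control period).
- cams.capture(name): name is "scene" or "top" or "wrist"; returns a dict with "color" (400x640x3 uint8, red, green, blue), "range_z" (400x640 float32, m along the optical axis (not along the pixel's ray), 0 where there is no reading), "vertical_fov" (degrees; the focal length in pixels is half the picture's height over the tangent of half this angle, whatever the lens; pixels are square), "cx", "cy" (the principal point, pixels), "extrinsics" (4x4, takes a point from camera to world coordinates). Camera axes: x right, y down, z forward; pixel columns grow to the right and rows downward; lengths in m; the calibration is good to about 2 mm. A picture is of the moment at which its call begins.
- ticket.finish_job(): hands the job in; it is judged then, once.
The state is a dict: "time_s": time; "joints": joint angles; "joint_velocities": joint speeds; "effort": joint torques, N m; "tcp_pos": TCP position; "ee_rot": TCP orientation; "wrist_force": force on the tool from outside, world axes, zero at the start; "moment": the same for the moment, N m; "gripper_width": opening from 0.0 (shut) to 1.0 (fully open); "gripper_force": force on a finger pad.
Only numpy, scipy, OpenCV 4.12 (cv2) and the standard library are available. Lean on these libraries where they do the work, as an engineer would, in place of code of your own. Each camera call takes 0.05 s, during which the arm holds its last target. There are 200 camera calls.

## Working session

There is one attempt and no reset: what is moved stays moved. The work goes in short steps, Python scripts to look and compute and a tool call to move; the robot and the scene stay as the last step left them, time stands still between calls to the robot, and variables do not carry over. Pictures are saved under pics/ and viewed, at most 10 in all, crops included, and the job is handed in when it is done.

Besides the shell and the picture viewer there is one more tool, called after "Emit:" by a JSON object that holds its "name" and its "arguments", one argument or row to a line. drive_tool: Moves the arm, as the interface text tells. Its arguments: {"type":"object","properties":{"moves":{"type":"array","items":{"type":"object","properties":{"delta_pos":{"type":"array","items":{"type":"number"}},"turn":{"type":"number"},"claw":{"type":"number"}}}}},"required":["moves"]}

```bash
ls; mkdir -p pics; cat > h.py <<'E'
import numpy as np, cv2
from station import monitor, cams, ticket
def cap(n):
    c=cams.capture(n); np.savez('last_'+n+'.npz',**c)
    return c
def K(c): return c["color"].shape[0]/2/np.tan(np.radians(c["vertical_fov"])/2)
def plane(c,uv,z):
    uv=np.atleast_2d(uv).astype(float);f=K(c);E=np.array(c["extrinsics"])
    d=np.c_[(uv[:,0]-c["cx"])/f,(uv[:,1]-c["cy"])/f,np.ones(len(uv))]@E[:3,:3].T
    return E[:3,3]+d*((z-E[2,3])/d[:,2])[:,None]
def cloud(c):
    f=K(c);E=np.array(c["extrinsics"]);Z=c["range_z"];v,u=np.mgrid[:Z.shape[0],:Z.shape[1]]
    return np.stack([(u-c["cx"])/f*Z,(v-c["cy"])/f*Z,Z],-1)@E[:3,:3].T+E[:3,3]
def save(c,n): cv2.imwrite('pics/'+n,c["color"][:,:,::-1])
E
python3 - <<'E'
from h import *
s=monitor.sense();print(s)
for n in("top","scene"):
    c=cap(n);save(c,n+'1.png');print(n,c["vertical_fov"],c["cx"],c["cy"],np.round(c["extrinsics"],3).tolist())
E
```

```text
pics
{'time_s': 0.0, 'joints': array([ 8.34568856e+01,  2.20903807e+01,  3.78938135e-01, -3.11094319e-02,
       -6.84118873e+01, -1.48170165e+01]), 'joint_velocities': array([-0.07897196,  0.00404714, -0.04452789,  0.05767327,  0.10764229,
       -0.00410891]), 'effort': array([-1.98286405e-03, -3.90665352e+01,  1.87405783e+01,  4.22001556e+00,
        1.09541530e-02, -1.94737231e-04]), 'tcp_pos': array([0.22738912, 0.58150293, 0.22145239]), 'ee_rot': array([[ 9.31236533e-01, -3.64414547e-01, -7.46860787e-04],
       [-3.64415306e-01, -9.31234210e-01, -2.08090870e-03],
       [ 6.28110863e-05,  2.20998571e-03, -9.99997556e-01]]), 'wrist_force': array([-0.06808822, -0.45707843,  0.68695325]), 'moment': array([ 0.02434006, -0.03415969,  0.05403384]), 'gripper_force': 0.0, 'gripper_width': 0.9988706617605096}
top 57.98499793156568 317.2399860936757 199.06372188605783 [[0.028, -0.999, 0.027, 0.533], [-1.0, -0.028, 0.014, -0.003], [-0.013, -0.028, -1.0, 0.944], [0.0, 0.0, 0.0, 1.0]]
scene 50.54537235749675 319.69719313070954 202.01576090690517 [[0.455, -0.645, 0.614, -0.173], [-0.89, -0.338, 0.304, -0.374], [0.012, -0.685, -0.728, 0.968], [0.0, 0.0, 0.0, 1.0]]
```

View pics/top1.png

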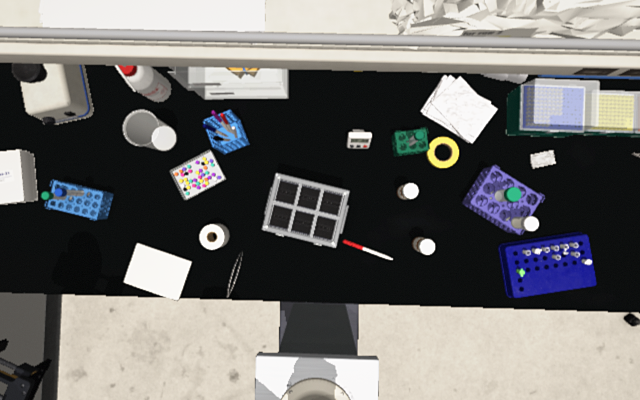

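View pics/scene1.png

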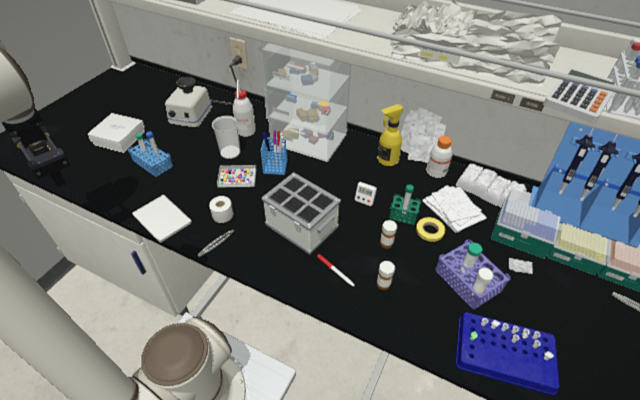

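The top view shows the box at about (306,209) with its six black ports, and white jar caps at (408,191) (jar_b) and (425,246) (jar_a). The marker lies at (345–392, 240–258), just off the box's right front corner. The scene view confirms both jars are standing.

```bash
python3 - <<'E'
from h import *
for n in("top","scene"):
    c=dict(np.load('last_%s.npz'%n)); P=cloud(c); g=c["color"].astype(int); 
    # caps
    white=(g.min(2)>150)
    for nm,(x,y) in (('a',(0.42,-0.235)),('b',(0.54,-0.2))):
        m=white&(abs(P[...,2]-0.082)<0.01)&(np.hypot(P[...,0]-x,P[...,1]-y)<0.07)
        v,u=np.nonzero(m); 
        if len(u):
            q=P[m]; print(n,'cap',nm,len(u),u.mean(),v.mean(),plane(c,[(u.min()+u.max())/2,(v.min()+v.max())/2],0.082)[0].round(4),q.mean(0).round(4),(q[:,:2].min(0)+q[:,:2].max(0))/2)
    # ports
    m=((g.max(2)<75)&(abs(P[...,2]-0.118)<0.012)&(abs(P[...,0]-.52)<.2)&(abs(P[...,1])<.2)).astype(np.uint8)
    nn,l,st,ce=cv2.connectedComponentsWithStats(m)
    for i in range(1,nn):
        if st[i,4]>150: print(n,st[i],plane(c,ce[i],0.118)[0].round(4),P[l==i].mean(0).round(4))
    print('covers z',np.median(P[...,2][(P[...,2]>.1)&(P[...,2]<.13)&(abs(P[...,0]-.52)<.08)&(abs(P[...,1])<.08)]))
E
```

```text
top cap a 197 426.75126903553297 246.53807106598984 [ 0.4516 -0.2534  0.082 ] [ 0.4515 -0.2541  0.0816] [ 0.45128942 -0.25387029]
top cap b 192 410.3802083333333 190.77083333333334 [ 0.5835 -0.2128  0.082 ] [ 0.5828 -0.2126  0.0817] [ 0.58356794 -0.21297606]
top [276 181  22  23 359] [0.5699 0.0798 0.118 ] [0.57   0.0799 0.1165]
top [298 186  22  24 360] [0.5588 0.0291 0.118 ] [0.5588 0.0292 0.1166]
top [320 192  22  23 359] [ 0.5482 -0.0216  0.118 ] [ 0.5482 -0.0217  0.1167]
top [270 205  22  24 365] [0.5131 0.0918 0.118 ] [0.513  0.092  0.1167]
top [292 211  22  24 365] [0.5019 0.0413 0.118 ] [0.5019 0.0414 0.1167]
top [313 216  23  24 357] [ 0.4912 -0.0096  0.118 ] [ 0.4911 -0.0096  0.1166]
covers z 0.11691611375982458
scene cap a 149 386.6510067114094 267.91946308724835 [ 0.4482 -0.2564  0.082 ] [ 0.4512 -0.2559  0.0803] [ 0.45188818 -0.25537381]
scene cap b 121 389.43801652892563 226.48760330578511 [ 0.5793 -0.2151  0.082 ] [ 0.5825 -0.214   0.0803] [ 0.58363089 -0.21307195]
scene [298 186  20  14 151] [0.5602 0.0279 0.118 ] [0.5623 0.029  0.1157]
scene [270 189  20  15 155] [0.5137 0.0909 0.118 ] [0.5157 0.0922 0.1156]
scene [312 194  20  15 161] [ 0.5487 -0.0231  0.118 ] [ 0.5507 -0.0222  0.1158]
scene [284 197  20  15 166] [0.503  0.0401 0.118 ] [0.5049 0.0413 0.1157]
scene [298 206  21  16 179] [ 0.4919 -0.0109  0.118 ] [ 0.4939 -0.0099  0.1157]
covers z 0.11568516026904152
```

```bash
cat >> h.py <<'E'
C=np.array([.5312,.0345]);YAW=np.radians(-12.05);BX=np.array([np.cos(YAW),np.sin(YAW)]);BY=np.array([-BX[1],BX[0]])
def port(i): r,k=divmod(i-1,3); return C+BX*(-.029+.058*r)+BY*(.052*(1-k))
def need(xy,z):
    s=monitor.sense();R=s["ee_rot"];d=np.r_[xy,z]-s["tcp_pos"]
    yaw=np.arctan2(R[1,0],R[0,0]);R2=np.c_[np.r_[BX,0],np.r_[-BY,0],[0,0,-1]]
    print("t",s["time_s"],"turn",round(float(yaw-YAW),4),"mm now-axes",(R.T@d*1000).round(1),"box-axes",(R2.T@d*1000).round(1))
E
python3 - <<'E'
from h import *
need(port(1),.15)
for i in range(1,7):print(i,port(i).round(4))
E
```

```text
t 0.1 turn -0.1627 mm now-axes [445.2 352.   72.3] box-axes [382.3 419.6  71.6]
1 [0.5137 0.0914]
2 [0.5028 0.0406]
3 [ 0.492  -0.0103]
4 [0.5704 0.0793]
5 [0.5596 0.0284]
6 [ 0.5487 -0.0224]
```

Emit:
{"name": "drive_tool", "arguments": {
  "moves": [
    {"delta_pos":[0,0,0],"turn":-0.163,"claw":0},
    {"delta_pos":[34.8,38.1,4],"turn":0,"claw":0},
    {"delta_pos":[34.8,38.1,4],"turn":0,"claw":0},
    {"delta_pos":[34.8,38.1,4],"turn":0,"claw":0},
    {"delta_pos":[34.8,38.1,4],"turn":0,"claw":0},
    {"delta_pos":[34.8,38.1,4],"turn":0,"claw":0},
    {"delta_pos":[34.8,38.1,4],"turn":0,"claw":0},
    {"delta_pos":[34.8,38.1,4],"turn":0,"claw":0},
    {"delta_pos":[34.8,38.1,4],"turn":0,"claw":0},
    {"delta_pos":[34.8,38.1,4],"turn":0,"claw":0},
    {"delta_pos":[34.8,38.1,4],"turn":0,"claw":0},
    {"delta_pos":[34.8,38.1,4],"turn":0,"claw":0}
  ]
}}

```text
time_s: 1.6
tcp_pos: [0.5152, 0.0908, 0.1782]
ee_rot: [[0.978, -0.208, -0.0], [-0.208, -0.978, -0.0], [-0.0, 0.0, -1.0]]
wrist_force: [0.5, 0.3, 0.6]
gripper_width: 0.006
gripper_force: 0.0
```

```bash
python3 - <<'E'
from h import *
need(port(1),.13)
c=cap("wrist");save(c,"w1.png");print(np.round(c["extrinsics"],3).tolist())
P=cloud(c);g=c["color"].astype(int)
m=((g.max(2)<75)&(abs(P[...,2]-0.118)<0.012)&(abs(P[...,0]-.53)<.15)&(abs(P[...,1]-.03)<.15)).astype(np.uint8)
nn,l,st,ce=cv2.connectedComponentsWithStats(m)
for i in range(1,nn):
    if st[i,4]>150: print(st[i],plane(c,ce[i],0.118)[0].round(4),P[l==i].mean(0).round(4))
E
```

```text
t 1.6 turn 0.0006 mm now-axes [-1.5 -0.3 48.2] box-axes [-1.6 -0.3 48.2]
[[-0.209, -0.946, -0.248, 0.582], [-0.978, 0.202, 0.054, 0.076], [-0.001, 0.254, -0.967, 0.34], [0.0, 0.0, 0.0, 1.0]]
[ 300  111   49   57 2258] [0.5733 0.0786 0.118 ] [0.5731 0.0787 0.1165]
[ 369  112   49   56 2267] [0.5615 0.0248 0.118 ] [0.5612 0.0245 0.1164]
[ 301  188   47   34 1067] [0.5254 0.0883 0.118 ] [0.525  0.0884 0.1165]
[366 188  46  31 739] [0.5159 0.0338 0.118 ] [0.5155 0.0335 0.1165]
[302 219  45  10 186] [0.5051 0.0907 0.118 ] [0.5046 0.0908 0.1164]
[364 218  46   9 155] [0.495  0.0404 0.118 ] [0.4944 0.0402 0.1164]
```

Emit:
{"name": "drive_tool", "arguments": {
  "moves": [
    {"delta_pos":[-0.5,-0.3,45],"turn":0,"claw":0},
    {"delta_pos":[0,0,33],"turn":0,"claw":0},
    {"delta_pos":[0,0,8],"turn":0,"claw":0},
    {"delta_pos":[0,0,4],"turn":0,"claw":0},
    {"delta_pos":[0,0,2],"turn":0,"claw":0},
    {"delta_pos":[0,0,0],"turn":0,"claw":0}
  ]
}}

```text
time_s: 2.4
tcp_pos: [0.5149, 0.0933, 0.0874]
ee_rot: [[0.978, -0.208, 0.002], [-0.208, -0.978, 0.001], [0.002, -0.001, -1.0]]
wrist_force: [0.1, -0.3, -0.2]
gripper_width: 0.005
gripper_force: 0.8
```

Emit:
{"name": "drive_tool", "arguments": {
  "moves": [
    {"delta_pos":[0,0,2],"turn":0,"claw":0},
    {"delta_pos":[0,0,2],"turn":0,"claw":0},
    {"delta_pos":[0,0,0],"turn":0,"claw":0}
  ]
}}

```text
time_s: 2.78
tcp_pos: [0.5144, 0.0929, 0.0825]
ee_rot: [[0.978, -0.208, 0.0], [-0.208, -0.978, 0.0], [0.0, -0.0, -1.0]]
wrist_force: [-0.4, -0.2, 0.7]
gripper_width: 0.006
gripper_force: 0.7
```

Emit:
{"name": "drive_tool", "arguments": {
  "moves": [
    {"delta_pos":[0,0,4],"turn":0,"claw":0},
    {"delta_pos":[0,0,4],"turn":0,"claw":0},
    {"delta_pos":[0,0,0],"turn":0,"claw":0}
  ]
}}

```text
time_s: 3.15
tcp_pos: [0.5139, 0.0927, 0.0739]
ee_rot: [[0.978, -0.208, -0.001], [-0.208, -0.978, -0.0], [-0.001, 0.001, -1.0]]
wrist_force: [0.1, 0.4, -1.1]
gripper_width: 0.005
gripper_force: 1.3
```

Emit:
{"name": "drive_tool", "arguments": {
  "moves": [
    {"delta_pos":[0,0,-55],"turn":0,"claw":0},
    {"delta_pos":[0,0,-7],"turn":0,"claw":0},
    {"delta_pos":[0.5,53,0],"turn":0,"claw":0},
    {"delta_pos":[0,0,30],"turn":0,"claw":0},
    {"delta_pos":[0,0,12],"turn":0,"claw":0},
    {"delta_pos":[0,0,4],"turn":0,"claw":0},
    {"delta_pos":[0,0,2],"turn":0,"claw":0},
    {"delta_pos":[0,0,2],"turn":0,"claw":0},
    {"delta_pos":[0,0,0],"turn":0,"claw":0}
  ]
}}

```text
time_s: 4.28
tcp_pos: [0.5048, 0.0413, 0.0885]
ee_rot: [[0.978, -0.207, 0.002], [-0.207, -0.978, 0.0], [0.002, -0.001, -1.0]]
wrist_force: [-1.8, -1.0, 8.1]
gripper_width: 0.005
gripper_force: 5.3
```

Emit:
{"name": "drive_tool", "arguments": {
  "moves": [
    {"delta_pos":[0,0,-50],"turn":0,"claw":0},
    {"delta_pos":[0,52,0],"turn":0,"claw":0},
    {"delta_pos":[0,0,30],"turn":0,"claw":0},
    {"delta_pos":[0,0,12],"turn":0,"claw":0},
    {"delta_pos":[0,0,4],"turn":0,"claw":0},
    {"delta_pos":[0,0,2],"turn":0,"claw":0},
    {"delta_pos":[0,0,3],"turn":0,"claw":0},
    {"delta_pos":[0,0,0],"turn":0,"claw":0}
  ]
}}

```text
time_s: 5.28
tcp_pos: [0.4949, -0.0095, 0.0885]
ee_rot: [[0.979, -0.206, 0.004], [-0.206, -0.979, -0.0], [0.004, -0.001, -1.0]]
wrist_force: [-2.3, 0.5, 13.1]
gripper_width: 0.008
gripper_force: 8.1
```

Port 3 is occupied. Next is port 6.

Emit:
{"name": "drive_tool", "arguments": {
  "moves": [
    {"delta_pos":[0,0,-51],"turn":0,"claw":0},
    {"delta_pos":[57,0,0],"turn":0,"claw":0},
    {"delta_pos":[0,0,30],"turn":0,"claw":0},
    {"delta_pos":[0,0,12],"turn":0,"claw":0},
    {"delta_pos":[0,0,4],"turn":0,"claw":0},
    {"delta_pos":[0,0,2],"turn":0,"claw":0},
    {"delta_pos":[0,0,3],"turn":0,"claw":0},
    {"delta_pos":[0,0,0],"turn":0,"claw":0}
  ]
}}

```text
time_s: 6.28
tcp_pos: [0.5497, -0.0218, 0.0885]
ee_rot: [[0.978, -0.207, 0.003], [-0.207, -0.978, -0.001], [0.003, -0.0, -1.0]]
wrist_force: [-2.5, 0.8, 11.8]
gripper_width: 0.003
gripper_force: 6.8
```

Emit:
{"name": "drive_tool", "arguments": {
  "moves": [
    {"delta_pos":[0,0,-51],"turn":0,"claw":0},
    {"delta_pos":[0,-52,0],"turn":0,"claw":0},
    {"delta_pos":[0,0,30],"turn":0,"claw":0},
    {"delta_pos":[0,0,12],"turn":0,"claw":0},
    {"delta_pos":[0,0,4],"turn":0,"claw":0},
    {"delta_pos":[0,0,2],"turn":0,"claw":0},
    {"delta_pos":[0,0,3],"turn":0,"claw":0},
    {"delta_pos":[0,0,0],"turn":0,"claw":0}
  ]
}}

```text
time_s: 7.28
tcp_pos: [0.5608, 0.0286, 0.0885]
ee_rot: [[0.978, -0.208, 0.003], [-0.208, -0.978, -0.0], [0.003, -0.0, -1.0]]
wrist_force: [-2.8, -0.2, 11.0]
gripper_width: 0.007
gripper_force: 6.8
```

```bash
python3 - <<'E'
from h import *
need([.4513,-.255],.063)
need([.583,-.2133],.063)
E
```

```text
t 7.275 turn 0.0012 mm now-axes [-48.3 300.1  25.3] box-axes [-47.9 300.2  25.5]
t 7.275 turn 0.0012 mm now-axes [ 71.9 232.   25.7] box-axes [ 72.2 231.9  25.5]
```

Emit:
{"name": "drive_tool", "arguments": {
  "moves": [
    {"delta_pos":[0,0,-60],"turn":0,"claw":0},
    {"delta_pos":[-8,50,-10],"turn":0,"claw":1},
    {"delta_pos":[-8,50,0],"turn":0,"claw":1},
    {"delta_pos":[-8,50,0],"turn":0,"claw":1},
    {"delta_pos":[-8,50,0],"turn":0,"claw":1},
    {"delta_pos":[-8,50,0],"turn":0,"claw":1},
    {"delta_pos":[-8,50,0],"turn":0,"claw":1},
    {"delta_pos":[0,0,30],"turn":0,"claw":1},
    {"delta_pos":[0,0,0],"turn":0,"claw":1}
  ]
}}

```text
time_s: 8.4
tcp_pos: [0.448, -0.2547, 0.1241]
ee_rot: [[0.978, -0.21, -0.004], [-0.21, -0.978, 0.001], [-0.005, -0.0, -1.0]]
wrist_force: [0.1, 0.3, -0.6]
gripper_width: 0.829
gripper_force: 0.0
```

```bash
python3 - <<'E'
from h import *
need([.4513,-.255],.060)
c=cap("wrist");save(c,"w2.png")
P=cloud(c);g=c["color"].astype(int)
m=(g.min(2)>140)&(abs(P[...,2]-0.082)<0.006)&(np.hypot(P[...,0]-.4513,P[...,1]+.255)<.05)
q=P[m];print(len(q),q.mean(0),(q.min(0)+q.max(0))/2,np.ptp(q,0))
E
```

```text
t 8.4 turn -0.0017 mm now-axes [ 3.6 -0.4 64.1] box-axes [ 3.3 -0.4 64.1]
1858 [ 0.45230924 -0.25460415  0.08134414] [ 0.45155583 -0.25447607  0.07996366] [0.03665026 0.0371444  0.00782553]
```

View pics/w2.png

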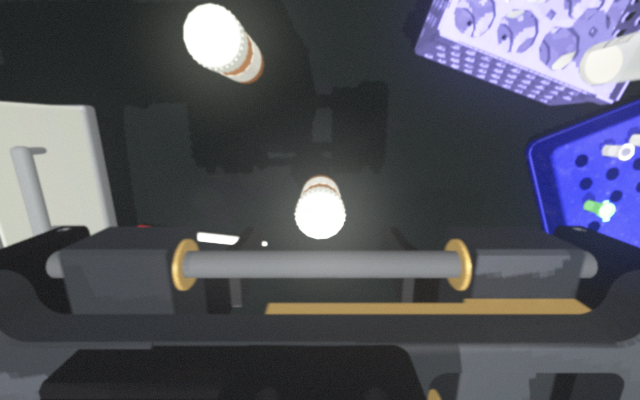

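The wrist picture shows jar_a's cap at (320,213), midway between the fingers, and jar_b's at (215,38). Cap_a sits at (0.4516, -0.2545), so I'll grip it now.

Emit:
{"name": "drive_tool", "arguments": {
  "moves": [
    {"delta_pos":[3.5,0,30],"turn":0,"claw":1},
    {"delta_pos":[0,0,26],"turn":0,"claw":1},
    {"delta_pos":[0,0,8],"turn":0,"claw":1},
    {"delta_pos":[0,0,0],"turn":0,"claw":1},
    {"delta_pos":[0,0,0],"turn":0,"claw":0.3},
    {"delta_pos":[0,0,0],"turn":0,"claw":0.3},
    {"delta_pos":[0,0,0],"turn":0,"claw":0.3},
    {"delta_pos":[0,0,0],"turn":0,"claw":0.3}
  ]
}}

```text
time_s: 9.45
tcp_pos: [0.4536, -0.2552, 0.0618]
ee_rot: [[0.978, -0.208, 0.0], [-0.208, -0.978, -0.0], [0.0, 0.0, -1.0]]
wrist_force: [-0.3, 0.8, 0.4]
gripper_width: 0.634
gripper_force: 0.0
```

Emit:
{"name": "drive_tool", "arguments": {
  "moves": [
    {"delta_pos":[-1.5,0,2],"turn":0,"claw":0.3},
    {"delta_pos":[0,0,0],"turn":0,"claw":0.3},
    {"delta_pos":[0,0,0],"turn":0,"claw":0.3},
    {"delta_pos":[0,0,0],"turn":0,"claw":0.3}
  ]
}}

```text
time_s: 9.95
tcp_pos: [0.452, -0.2548, 0.0594]
ee_rot: [[0.978, -0.208, -0.0], [-0.208, -0.978, 0.0], [-0.0, -0.0, -1.0]]
wrist_force: [0.0, -0.3, 0.0]
gripper_width: 0.412
gripper_force: 29.9
```

```bash
python3 - <<'E'
from h import *
C+=[.001,0]
need(port(1),.21)
need(port(4),.21)
E
```

```text
t 9.95 turn 0.0005 mm now-axes [ -10.8 -351.7 -150.5] box-axes [ -11.  -351.7 -150.6]
t 9.95 turn 0.0005 mm now-axes [  47.2 -351.7 -150.6] box-axes [  47.  -351.7 -150.6]
```

Emit:
{"name": "drive_tool", "arguments": {
  "moves": [
    {"delta_pos":[0,0,-50],"turn":0,"claw":0.3},
    {"delta_pos":[0,0,-55],"turn":0,"claw":0.3},
    {"delta_pos":[0,0,-45],"turn":0,"claw":0.3},
    {"delta_pos":[-1.6,-50,0],"turn":0,"claw":0.3},
    {"delta_pos":[-1.6,-50,0],"turn":0,"claw":0.3},
    {"delta_pos":[-1.6,-50,0],"turn":0,"claw":0.3},
    {"delta_pos":[-1.6,-50,0],"turn":0,"claw":0.3},
    {"delta_pos":[-1.6,-50,0],"turn":0,"claw":0.3},
    {"delta_pos":[-1.6,-50,0],"turn":0,"claw":0.3},
    {"delta_pos":[-1.6,-51.7,0],"turn":0,"claw":0.3},
    {"delta_pos":[0,0,0],"turn":0,"claw":0.3},
    {"delta_pos":[0,0,0],"turn":0,"claw":0.3}
  ]
}}

```text
time_s: 11.45
tcp_pos: [0.5139, 0.0914, 0.2092]
ee_rot: [[0.978, -0.208, -0.001], [-0.208, -0.978, -0.0], [-0.001, 0.001, -1.0]]
wrist_force: [-0.2, -0.2, -1.7]
gripper_width: 0.41
gripper_force: 29.9
```

```bash
python3 - <<'E'
from h import *
C+=[.001,0]
need(port(1),.12)
c=cap("wrist");save(c,"w3.png")
E
```

```text
t 11.45 turn 0.0009 mm now-axes [ 0.9 -0.2 89.2] box-axes [ 0.8 -0.2 89.2]
```

View pics/w3.png

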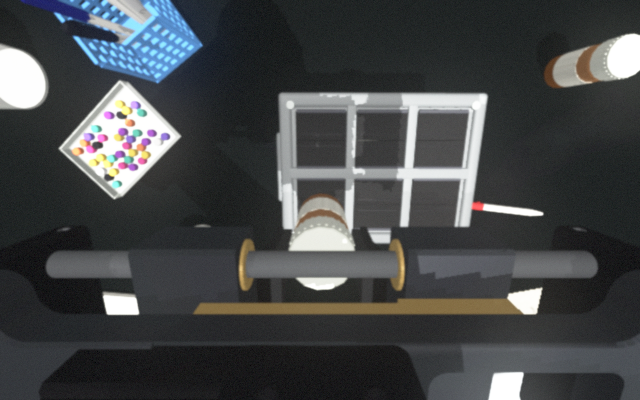

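The jar is held upright at (321,240) over the front left port. Pushing it down.

Emit:
{"name": "drive_tool", "arguments": {
  "moves": [
    {"delta_pos":[1,0,25],"turn":0,"claw":0.3},
    {"delta_pos":[0,0,12],"turn":0,"claw":0.3},
    {"delta_pos":[0,0,10],"turn":0,"claw":0.3},
    {"delta_pos":[0,0,10],"turn":0,"claw":0.3},
    {"delta_pos":[0,0,7],"turn":0,"claw":0.3},
    {"delta_pos":[0,0,3],"turn":0,"claw":0.3},
    {"delta_pos":[0,0,0],"turn":0,"claw":0.3}
  ]
}}

```text
time_s: 12.38
tcp_pos: [0.515, 0.0913, 0.142]
ee_rot: [[0.978, -0.208, -0.001], [-0.208, -0.978, -0.0], [-0.001, 0.0, -1.0]]
wrist_force: [0.1, -0.0, -2.4]
gripper_width: 0.409
gripper_force: 29.9
```

Emit:
{"name": "drive_tool", "arguments": {
  "moves": [
    {"delta_pos":[0,0,10],"turn":0,"claw":0.3},
    {"delta_pos":[0,0,7],"turn":0,"claw":0.3},
    {"delta_pos":[0,0,3],"turn":0,"claw":0.3},
    {"delta_pos":[0,0,0],"turn":0,"claw":0.3},
    {"delta_pos":[0,0,0],"turn":0,"claw":0.7},
    {"delta_pos":[0,0,0],"turn":0,"claw":0.7},
    {"delta_pos":[0,0,0],"turn":0,"claw":0.7},
    {"delta_pos":[0,0,-20],"turn":0,"claw":0.7},
    {"delta_pos":[0,0,-35],"turn":0,"claw":0.7},
    {"delta_pos":[0,0,0],"turn":0,"claw":0}
  ]
}}

```text
time_s: 13.62
tcp_pos: [0.5173, 0.092, 0.1807]
ee_rot: [[0.978, -0.208, 0.007], [-0.208, -0.978, 0.003], [0.006, -0.004, -1.0]]
wrist_force: [0.4, 0.6, -0.3]
gripper_width: 0.648
gripper_force: 0.0
```

```bash
python3 - <<'E'
from h import *
c=cap("wrist");save(c,"w4.png");P=cloud(c);g=c["color"].astype(int)
m=(g.min(2)>140)&(P[...,2]>.125)&(P[...,2]<.16)&(np.hypot(P[...,0]-.515,P[...,1]-.091)<.035)
q=P[m];print(len(q),len(q) and (np.median(q,0),(q.min(0)+q.max(0))/2,np.percentile(q[:,2],[5,50,95])))
E
```

```text
2053 (array([0.51441553, 0.09130449, 0.14398702]), array([0.5119637 , 0.09194153, 0.13618415]), array([0.13378996, 0.14398702, 0.14530038]))
```

View pics/w4.png

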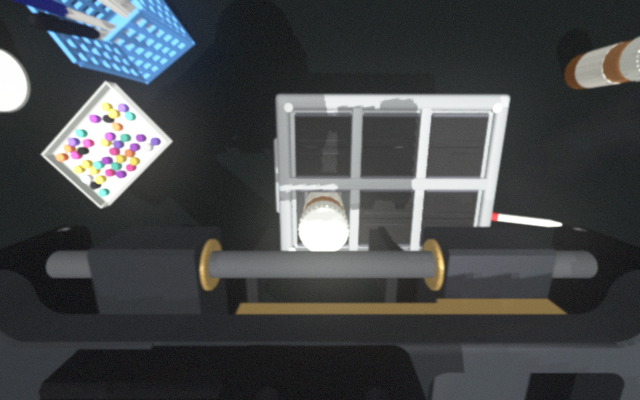

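The jar stands upright in port 1, with its cap at (323,228) and its top at z 0.144. I'll close the fingers above it and press.

Emit:
{"name": "drive_tool", "arguments": {
  "moves": [
    {"delta_pos":[-0.5,0,0],"turn":0,"claw":0},
    {"delta_pos":[0,0,0],"turn":0,"claw":0},
    {"delta_pos":[0,0,0],"turn":0,"claw":0},
    {"delta_pos":[0,0,0],"turn":0,"claw":0},
    {"delta_pos":[0,0,0],"turn":0,"claw":0},
    {"delta_pos":[0,0,20],"turn":0,"claw":0},
    {"delta_pos":[0,0,12],"turn":0,"claw":0},
    {"delta_pos":[0,0,10],"turn":0,"claw":0},
    {"delta_pos":[0,0,10],"turn":0,"claw":0},
    {"delta_pos":[0,0,10],"turn":0,"claw":0},
    {"delta_pos":[0,0,10],"turn":0,"claw":0},
    {"delta_pos":[0,0,0],"turn":0,"claw":0}
  ]
}}

```text
time_s: 15.18
tcp_pos: [0.5142, 0.0911, 0.1046]
ee_rot: [[0.978, -0.208, -0.002], [-0.208, -0.978, -0.001], [-0.002, 0.001, -1.0]]
wrist_force: [0.7, -0.2, 1.0]
gripper_width: 0.005
gripper_force: 0.0
```

Emit:
{"name": "drive_tool", "arguments": {
  "moves": [
    {"delta_pos":[0,0,9],"turn":0,"claw":0},
    {"delta_pos":[0,0,5],"turn":0,"claw":0},
    {"delta_pos":[0,0,3],"turn":0,"claw":0},
    {"delta_pos":[0,0,2],"turn":0,"claw":0},
    {"delta_pos":[0,0,0],"turn":0,"claw":0}
  ]
}}

```text
time_s: 15.8
tcp_pos: [0.516, 0.0915, 0.0885]
ee_rot: [[0.978, -0.207, 0.003], [-0.207, -0.978, 0.0], [0.003, -0.001, -1.0]]
wrist_force: [-1.2, -0.8, 9.6]
gripper_width: 0.007
gripper_force: 5.9
```

Emit:
{"name": "drive_tool", "arguments": {
  "moves": [
    {"delta_pos":[0,0,-40],"turn":0,"claw":0},
    {"delta_pos":[0,0,-35],"turn":0,"claw":0.9},
    {"delta_pos":[21.5,47.4,0],"turn":0,"claw":0.9},
    {"delta_pos":[21.5,47.4,0],"turn":0,"claw":0.9},
    {"delta_pos":[21.5,47.4,0],"turn":0,"claw":0.9},
    {"delta_pos":[21.5,47.4,0],"turn":0,"claw":0.9},
    {"delta_pos":[21.5,47.4,0],"turn":0,"claw":0.9},
    {"delta_pos":[21.5,47.4,0],"turn":0,"claw":0.9},
    {"delta_pos":[0,0,35],"turn":0,"claw":0.9},
    {"delta_pos":[0,0,0],"turn":0,"claw":0.9}
  ]
}}

```text
time_s: 17.05
tcp_pos: [0.5793, -0.2139, 0.1234]
ee_rot: [[0.978, -0.21, -0.007], [-0.21, -0.978, 0.002], [-0.007, 0.0, -1.0]]
wrist_force: [0.1, 0.5, -0.1]
gripper_width: 0.882
gripper_force: 0.0
```

```bash
python3 - <<'E'
from h import *
c=cap("wrist");save(c,"w5.png")
P=cloud(c);g=c["color"].astype(int)
m=(g.min(2)>140)&(abs(P[...,2]-0.082)<0.006)&(np.hypot(P[...,0]-.583,P[...,1]+.2133)<.05)
q=P[m];print(len(q),q.mean(0),(q.min(0)+q.max(0))/2,np.ptp(q,0))
p=(q.min(0)+q.max(0))/2
need(p[:2],.060)
E
```

```text
1864 [ 0.58440408 -0.21275225  0.08135593] [ 0.58380275 -0.21250726  0.07997146] [0.03699924 0.03724437 0.00785246]
t 17.1 turn 0.0004 mm now-axes [ 2.8 -1.8 65.5] box-axes [ 2.6 -1.8 65.5]
```

Emit:
{"name": "drive_tool", "arguments": {
  "moves": [
    {"delta_pos":[1.5,-1.5,30],"turn":0,"claw":0.9},
    {"delta_pos":[0,0,26],"turn":0,"claw":0.9},
    {"delta_pos":[0,0,9],"turn":0,"claw":0.9},
    {"delta_pos":[0,0,0],"turn":0,"claw":0.9},
    {"delta_pos":[0,0,0],"turn":0,"claw":0.3},
    {"delta_pos":[0,0,0],"turn":0,"claw":0.3},
    {"delta_pos":[0,0,0],"turn":0,"claw":0.3},
    {"delta_pos":[0,0,0],"turn":0,"claw":0.3},
    {"delta_pos":[0,0,0],"turn":0,"claw":0.3},
    {"delta_pos":[0,0,0],"turn":0,"claw":0.3}
  ]
}}

```text
time_s: 18.35
tcp_pos: [0.5836, -0.2125, 0.0616]
ee_rot: [[0.978, -0.208, 0.0], [-0.208, -0.978, 0.0], [0.0, -0.0, -1.0]]
wrist_force: [0.1, -0.3, 0.7]
gripper_width: 0.409
gripper_force: 30.0
```

```bash
python3 - <<'E'
from h import *
C+=[.0015,0]
need(port(4),.21)
E
```

```text
t 18.35 turn 0.0005 mm now-axes [ -72.2 -283.  -148.4] box-axes [ -72.3 -282.9 -148.4]
```

Emit:
{"name": "drive_tool", "arguments": {
  "moves": [
    {"delta_pos":[0,0,-50],"turn":0,"claw":0.3},
    {"delta_pos":[0,0,-55],"turn":0,"claw":0.3},
    {"delta_pos":[0,0,-45],"turn":0,"claw":0.3},
    {"delta_pos":[-12,-47,0],"turn":0,"claw":0.3},
    {"delta_pos":[-12,-47,0],"turn":0,"claw":0.3},
    {"delta_pos":[-12,-47,0],"turn":0,"claw":0.3},
    {"delta_pos":[-12,-47,0],"turn":0,"claw":0.3},
    {"delta_pos":[-12,-47,0],"turn":0,"claw":0.3},
    {"delta_pos":[-12,-48,0],"turn":0,"claw":0.3},
    {"delta_pos":[0,0,0],"turn":0,"claw":0.3},
    {"delta_pos":[0,0,0],"turn":0,"claw":0.3}
  ]
}}

```text
time_s: 19.73
tcp_pos: [0.5718, 0.0793, 0.2112]
ee_rot: [[0.978, -0.208, -0.001], [-0.208, -0.978, -0.0], [-0.001, 0.0, -1.0]]
wrist_force: [0.8, 0.3, -0.2]
gripper_width: 0.41
gripper_force: 30.0
```

```bash
python3 - <<'E'
from h import *
C+=[.0015,0]
need(port(4),.142)
E
```

```text
t 19.725 turn 0.001 mm now-axes [ 0.2 -0.1 69.2] box-axes [ 0.2 -0.1 69.2]
```

Emit:
{"name": "drive_tool", "arguments": {
  "moves": [
    {"delta_pos":[0,0,25],"turn":0,"claw":0.3},
    {"delta_pos":[0,0,12],"turn":0,"claw":0.3},
    {"delta_pos":[0,0,10],"turn":0,"claw":0.3},
    {"delta_pos":[0,0,10],"turn":0,"claw":0.3},
    {"delta_pos":[0,0,7],"turn":0,"claw":0.3},
    {"delta_pos":[0,0,3],"turn":0,"claw":0.3},
    {"delta_pos":[0,0,2],"turn":0,"claw":0.3},
    {"delta_pos":[0,0,0],"turn":0,"claw":0.3}
  ]
}}

```text
time_s: 20.72
tcp_pos: [0.572, 0.0793, 0.1423]
ee_rot: [[0.978, -0.208, -0.0], [-0.208, -0.978, 0.0], [-0.0, 0.0, -1.0]]
wrist_force: [0.1, 0.4, -1.6]
gripper_width: 0.411
gripper_force: 30.0
```

Emit:
{"name": "drive_tool", "arguments": {
  "moves": [
    {"delta_pos":[0,0,10],"turn":0,"claw":0.3},
    {"delta_pos":[0,0,7],"turn":0,"claw":0.3},
    {"delta_pos":[0,0,3],"turn":0,"claw":0.3},
    {"delta_pos":[0,0,0],"turn":0,"claw":0.3},
    {"delta_pos":[0,0,0],"turn":0,"claw":0.7},
    {"delta_pos":[0,0,0],"turn":0,"claw":0.7},
    {"delta_pos":[0,0,0],"turn":0,"claw":0.7},
    {"delta_pos":[0,0,-20],"turn":0,"claw":0.7},
    {"delta_pos":[0,0,-35],"turn":0,"claw":0.7},
    {"delta_pos":[0,0,0],"turn":0,"claw":0}
  ]
}}

```text
time_s: 21.98
tcp_pos: [0.5741, 0.0799, 0.181]
ee_rot: [[0.978, -0.208, 0.007], [-0.208, -0.978, 0.002], [0.006, -0.004, -1.0]]
wrist_force: [0.7, -0.7, 0.2]
gripper_width: 0.65
gripper_force: 0.0
```

```bash
python3 - <<'E'
from h import *
c=cap("wrist");save(c,"w6.png");P=cloud(c);g=c["color"].astype(int)
m=(g.min(2)>140)&(P[...,2]>.125)&(P[...,2]<.16)&(np.hypot(P[...,0]-.572,P[...,1]-.079)<.035)
q=P[m];print(len(q),len(q) and (np.median(q,0),np.percentile(q[:,2],[5,50,95])))
E
```

```text
2005 (array([0.57064142, 0.07936774, 0.14151523]), array([0.13221278, 0.14151523, 0.14274437]))
```

The jar is upright at the right height, so I'll close the fingers and press.

Emit:
{"name": "drive_tool", "arguments": {
  "moves": [
    {"delta_pos":[-0.5,0,0],"turn":0,"claw":0},
    {"delta_pos":[0,0,0],"turn":0,"claw":0},
    {"delta_pos":[0,0,0],"turn":0,"claw":0},
    {"delta_pos":[0,0,0],"turn":0,"claw":0},
    {"delta_pos":[0,0,0],"turn":0,"claw":0},
    {"delta_pos":[0,0,20],"turn":0,"claw":0},
    {"delta_pos":[0,0,12],"turn":0,"claw":0},
    {"delta_pos":[0,0,10],"turn":0,"claw":0},
    {"delta_pos":[0,0,10],"turn":0,"claw":0},
    {"delta_pos":[0,0,10],"turn":0,"claw":0},
    {"delta_pos":[0,0,10],"turn":0,"claw":0},
    {"delta_pos":[0,0,0],"turn":0,"claw":0}
  ]
}}

```text
time_s: 23.52
tcp_pos: [0.5709, 0.0792, 0.1045]
ee_rot: [[0.978, -0.208, -0.002], [-0.208, -0.978, -0.001], [-0.002, 0.001, -1.0]]
wrist_force: [0.3, -0.8, -0.6]
gripper_width: 0.004
gripper_force: 0.0
```

Emit:
{"name": "drive_tool", "arguments": {
  "moves": [
    {"delta_pos":[0,0,9],"turn":0,"claw":0},
    {"delta_pos":[0,0,5],"turn":0,"claw":0},
    {"delta_pos":[0,0,3],"turn":0,"claw":0},
    {"delta_pos":[0,0,2],"turn":0,"claw":0},
    {"delta_pos":[0,0,0],"turn":0,"claw":0}
  ]
}}

```text
time_s: 24.15
tcp_pos: [0.5725, 0.0794, 0.0885]
ee_rot: [[0.978, -0.207, 0.002], [-0.207, -0.978, -0.0], [0.002, -0.0, -1.0]]
wrist_force: [-1.1, -1.1, 7.8]
gripper_width: 0.007
gripper_force: 5.2
```

Contact came at 0.0885, so the jar is on the floor. I'll withdraw and check.

Emit:
{"name": "drive_tool", "arguments": {
  "moves": [
    {"delta_pos":[0,0,-45],"turn":0,"claw":0},
    {"delta_pos":[0,0,-55],"turn":0,"claw":0},
    {"delta_pos":[-20,-50,-20],"turn":0,"claw":0},
    {"delta_pos":[-20,-50,0],"turn":0,"claw":0},
    {"delta_pos":[-20,-50,0],"turn":0,"claw":0},
    {"delta_pos":[-20,-50,0],"turn":0,"claw":0},
    {"delta_pos":[-20,-50,0],"turn":0,"claw":0},
    {"delta_pos":[-20,-50,0],"turn":0,"claw":0},
    {"delta_pos":[0,0,0],"turn":0,"claw":0}
  ]
}}

```text
time_s: 25.28
tcp_pos: [0.5156, 0.4012, 0.2055]
ee_rot: [[0.979, -0.204, -0.0], [-0.204, -0.979, -0.0], [-0.0, 0.0, -1.0]]
wrist_force: [0.6, 0.9, 0.4]
gripper_width: 0.005
gripper_force: 0.0
```

```bash
python3 - <<'E'
from h import *
c=cap("top");save(c,"top2.png");P=cloud(c)
for i in range(1,7):
    m=np.hypot(P[...,0]-port(i)[0],P[...,1]-port(i)[1])<.018
    print(i,np.percentile(P[m][:,2],[5,50,95]).round(4))
E
```

```text
1 [0.114  0.1167 0.1192]
2 [0.1147 0.1167 0.1194]
3 [0.1143 0.1167 0.1191]
4 [0.1143 0.1165 0.119 ]
5 [0.1147 0.1169 0.1191]
6 [0.1145 0.1167 0.119 ]
```

View pics/top2.png

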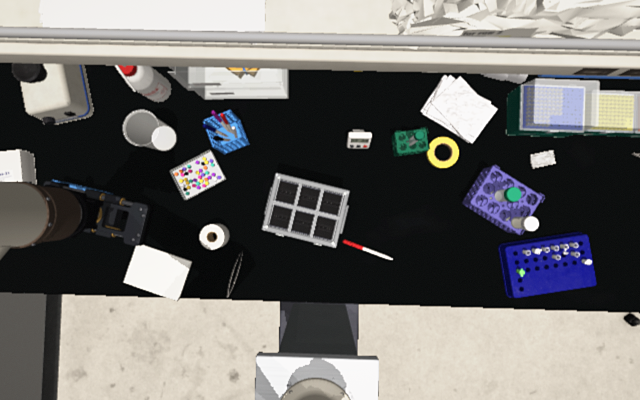

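All six ports are closed at (306,209), both jars are gone from the bench, and the marker (368,250), timer, film roll and tray haven't moved. The arm is clear.

```bash
python3 -c "
from h import *
print(ticket.finish_job())"
```

```text
the job is handed in; nothing more can be done
None
```

Both jars are in the cold box, jar_a in port 1's cell and jar_b in port 4's; each is pressed down to stored-jar height with all leaves shut and bystanders unmoved, and I handed in at about 25 s.

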